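# Back off the knurled clamp ring two turns and swing the strap off the bearing

## Robot

A 7-joint arm with a two-finger parallel gripper is mounted at the origin on the work surface. World frame = base frame: x ahead of the robot, y to its left, z up, the work surface at z = 0. Lengths are in m, angles in rad, forces in N, time in s.
With the tool pointing down it reaches from about 0.425 to 0.875 m from the base axis. Payload 4.7 kg.
Tool frame: the origin (TCP) lies midway between the tips of the shut fingers; the grasp point (between the pads) lies 19 mm behind it; z points along the fingers, y is the direction in which the jaws open and shut (so a half turn about z gives the same grasp; the last joint's range is limited). The gripper opens to 87 mm and grips with 3 to 60 N. Pads are 19 mm wide; open, the fingers measure 117 mm over their backs; the gripper's body (75 mm by 190 mm) begins 51 mm behind the grasp point.
Start: joints at [1.138, 0.321, -0.07, 1.45, 0.023, 1.371, -0.057], TCP at [0.281, -0.586, 0.223] pointing down, gripper open.
Joint ranges: [-2.86, 2.86], [-0.3, 2.09], [-1.38, 1.24], [0.06, 2.45], [-1.56, 4.7], [0.09, 2.05], [-2.69, 2.69]. Speed limits (rad/s): [2.57, 2.57, 3.14, 3.14, 3.14, 3.14, 3.14].

## Interface

Orientations are given as a rotation vector (axis times angle).
In Python, from bench import * gives the robot as it stands. The module is installed in compiled form; this text tells all that it offers.
- The arm moves only by the tool play_rows, never from a script. Its argument "series" is one flat list of numbers, 7 for each row, row after row: the opening in per cent of the stroke, from 0 (shut) to 100 (fully open), then the shift along the tool's x, y, z in m, then the turn, a rotation vector about the tool's x, y, z in degrees. In form: [fingers, tx, ty, tz, rx, ry, rz, fingers, tx, ty, tz, rx, ry, rz, ...]. A call has 1 to 10 rows; each row is the pose to reach, as a shift and turn from the pose commanded when the call began, along the tool's axes at that moment; what a row does not reach only later rows make up. A row lasts 1/12 s, in which the tool goes at most 41.7 mm and 7.16 degrees, less where a joint would pass 70% of its speed; a pose out of reach is approached as far as the arm can. A call with a gripper value outside its range is refused whole. The fingers move at their own pace and stop on an object; "force" is the grip in N (left out, the last holds). Time passes only in rows, so rows that repeat a pose let the fingers close. It gives the time, the measured TCP pose, the force and the opening at its end, in the units of the state.
- get_state(): the state, without advancing time (a new reading comes with each control period).
- get_image(name): name is "scene" or "top" or "wrist"; returns a dict with "frame" (384x512x3 uint8, red, green, blue), "fx", "fy", "cx", "cy" (pixels), "R" (3x3) and "t" (3): a world point X has camera coordinates R X + t. Camera axes: x right, y down, z forward; pixel columns grow to the right and rows downward; lengths in m; the calibration is good to about 2 mm. A picture is of the moment at which its call begins. There is no depth.
- close_job(): hands the job in, once; it reports no verdict.
The state is a dict: "time": time; "joint_positions": joint angles; "qd": joint speeds; "joint_torque": joint torques, N m; "position": TCP position; "tool_rot": TCP orientation; "ft_force": force on the tool from outside, world axes, zero at the start; "torque": the same for the moment, N m; "grip_width": opening from 0.0 (shut) to 1.0 (fully open).
Only numpy, scipy, OpenCV 4.12 (cv2) and the standard library are available. Lean on these libraries where they do the work, as an engineer would, in place of code of your own. Each camera call takes 0.05 s, during which the arm holds its last target.

## Task

On the clamping fixture, loosen the big knurled ring by two full turns (anticlockwise seen from above, to within an eighth of a turn) by rolling a fingertip along its rim. Then push the clamp strap that it has freed sideways, away from the robot, until it has swung by at least 45 degrees and the bearing under it is uncovered. Nothing is to be lifted: leave the bearing in its seat, the ring at its two turns, and the loose parts round about where they are.

Things in the scene. Friction and masses are not known exactly. Their poses are not given: they have to be found in the camera images.
- ring (a joint): angle of the knurled steel ring, rad, growing anticlockwise seen from above (loosening); starts within 0.4 of 0 (tight); two turns loosened is 12.57. It turns against friction (0.07 N m, about 1.5 N at the rim), stays where left, rises 3 mm a turn. Range -0.6 to 19, but it must never be run past 16.5.
- ring_top (a point): centre of the knurled ring's top face, on its upright axis, 85 mm above the table when tight. The ring is a disc 100 mm across over 36 upright ridges and 24 mm thick (rim below the top face). A black radial index line on the top runs along this point's x, turning with the ring. A fixed stud, 20 mm across, stands 21 mm above the top face. The strap's top is 27 mm below it; the whole rim is free.
- strap (a joint): swing of the clamp strap about its upright pivot, rad: 0 clamped over the bearing, growing as the free end swings away from the robot (clockwise seen from above), stop at 1.25. A washer under the ring locks it until the ring is loosened about 1.25 turns; then it swings with light friction (0.12 N m) and stays where left.
- strap_pivot (a point): on the strap's pivot axis at the strap's top, 58 mm above the table; y points along the strap to its free end, x across it, the way it is pushed. The strap is an aluminium bar 44 mm wide, 16.5 mm thick, underside 41.5 mm above the table, reaching 225 mm from the pivot; the ring's axis is 90 mm from the pivot, the bearing's 200 mm.
- strap_edge (a point): point on the strap's side that faces the robot, where to push: 195 mm from the pivot axis along the strap, 22 mm off its centre line, 50 mm above the table (half-way up that side). It swings with the strap. The bearing's top, 40 mm above the table, is under it.
- bearing: loose steel ball bearing, 80 mm outside, 40 mm bore, 18 mm thick, lying flat in a shallow round seat of the fixture; origin at the centre of its underside, 22 mm above the table
- fixture: the fixed steel base plate of the fixture, 130 x 300 x 22 mm; origin on the table under the ring's axis; its y axis points along the clamped strap from the pivot to the bearing, x away from the robot. The plate reaches from 127 mm behind to 173 mm ahead of the origin along y.
- pillow_block: bystander: loose dark pillow-block bearing, 38 x 127 x 70 mm, origin at the centre of its underside
- spacer: bystander: loose brass stepped spacer, 36 mm across, 42 mm high, origin at the centre of its underside
- wrench: bystander: loose open-ended wrench 160 mm long lying flat, under 20 mm high, origin near its middle, x along it
Mind the look-alikes: they are no part of the job. Leave any orange or pink look-alike of the bearing alone.

How it is judged:
By the outcome, as a careful person would: the job done as asked, in the order asked, and still so for the second after the job is handed in, with the robot touching nothing.
It also fails if it takes over 67 s, if anything falls off the work surface, if the arm or the gripper's body presses on something with over 40 N, if the wrist force passes 120 N, or if a joint passes its speed limit or range.

## Working session

There is one attempt and no reset: what is moved stays moved. The work goes in short steps, Python scripts to look and compute and a tool call to move; the robot and the scene stay as the last step left them, time stands still between calls to the robot, and variables do not carry over. Pictures are saved under pics/ and viewed, and the job is handed in when it is done.

Besides the shell and the picture viewer there is one more tool, called after "Call:" by a JSON object that holds its "api" and its "payload", one argument or row to a line. play_rows: Moves the arm, as the interface text tells. Its arguments: {"type":"object","properties":{"series":{"type":"array"},"force":{"type":"number"}},"required":["series"]}

```bash
mkdir -p pics; python3 - <<'E'
from bench import *
import cv2
s=get_state(); print(s)
for n in ["scene","top","wrist"]:
    d=get_image(n); cv2.imwrite(f"pics/{n}0.png",d["frame"][:,:,::-1])
    print(n,d["fx"],d["fy"],d["cx"],d["cy"],d["R"],d["t"])
E
```

```text
{'time': 0.0, 'joint_positions': array([ 1.13809254,  0.32186055, -0.07007535,  1.45169911,  0.02260504,
        1.370778  , -0.056887  ]), 'qd': array([-0.00080216,  0.00080575,  0.00090062, -0.00109812,  0.00018593,
       -0.00015524,  0.00157106]), 'joint_torque': array([-8.96834881e-04, -4.91289639e+01, -4.04193560e-01, -3.12528169e+01,
       -6.37866464e-02,  4.37572156e-02,  1.57159648e-04]), 'position': array([ 0.28056138, -0.58571117,  0.22142495]), 'tool_rot': array([-3.06167319e+00, -6.95652575e-01,  8.42389005e-04]), 'ft_force': array([ 0.24239794,  0.23005286, -0.58606455]), 'torque': array([-0.01699281, -0.01630338, -0.02985614]), 'grip_width': 1.001402338105759}
scene 395.9732470028784 395.9732470028784 256.96259619831517 190.59033203652956 [[ 0.61634466  0.78723243  0.01960523]
 [ 0.47660266 -0.35309455 -0.80509263]
 [-0.62687252  0.50555845 -0.59282501]] [-0.30201734 -0.22128766  1.28308325]
top 405.0335879975639 405.0335879975639 250.85297480426868 195.26408821372925 [[-0.01370735 -0.99968291  0.02112339]
 [-0.99681375  0.01200177 -0.07885623]
 [ 0.0785777  -0.02213699 -0.99666218]] [-0.0471315   0.53533678  1.05481441]
wrist 312.2314859319338 312.2314859319338 256.0230718419767 190.84487276162352 [[ 0.43318795 -0.90130244 -0.00145172]
 [-0.85819735 -0.41296168  0.30489336]
 [-0.27540063 -0.13083027 -0.95238539]] [-0.6507892 -0.0385992  0.3917212]
```

View pics/scene0.png

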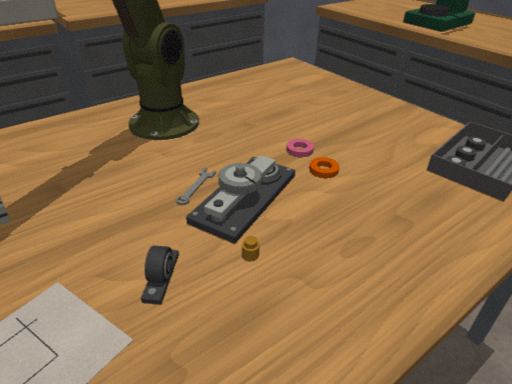

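View pics/top0.png

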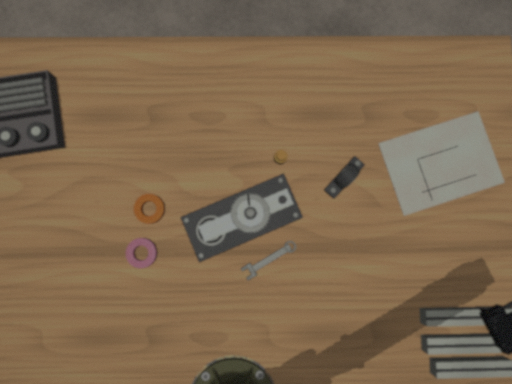

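View pics/wrist0.png

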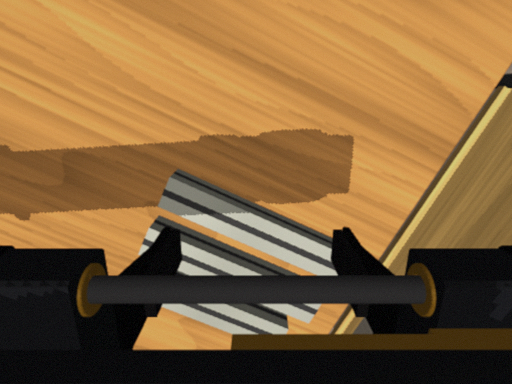

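The top view shows the ring at about (250,212), the strap pivot end at about (284,200) and the bearing end at about (208,231). The wrench is at (268,262), the spacer at (280,157) and the pillow block at (345,177). The arm is off to the lower right. I'll zoom in next.

```bash
cat > h.py <<'E'
from bench import *
import cv2, numpy as np
from scipy.spatial.transform import Rotation as Ro
def ray(d,u,v,z):
    R=np.array(d["R"]);t=np.array(d["t"]);c=-R.T@t
    k=R.T@np.array([(u-d["cx"])/d["fx"],(v-d["cy"])/d["fy"],1]); return c+k*(z-c[2])/k[2]
def proj(d,X):
    p=np.array(d["R"])@np.array(X)+np.array(d["t"]); return np.array([p[0]/p[2]*d["fx"]+d["cx"],p[1]/p[2]*d["fy"]+d["cy"]])
def crop(d,x0,y0,x1,y1,s,name):
    im=d["frame"][y0:y1,x0:x1,::-1]; cv2.imwrite(name,cv2.resize(im,None,fx=s,fy=s,interpolation=cv2.INTER_CUBIC))
E
python3 - <<'E'
from h import *
d=get_image("top"); crop(d,170,140,330,290,5,"pics/topz.png"); np.save("pics/top.npy",d,allow_pickle=True)
d=get_image("scene"); crop(d,170,130,330,250,5,"pics/scz.png"); np.save("pics/sc.npy",d,allow_pickle=True)
E
```

```text
(no output)
```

View pics/topz.png

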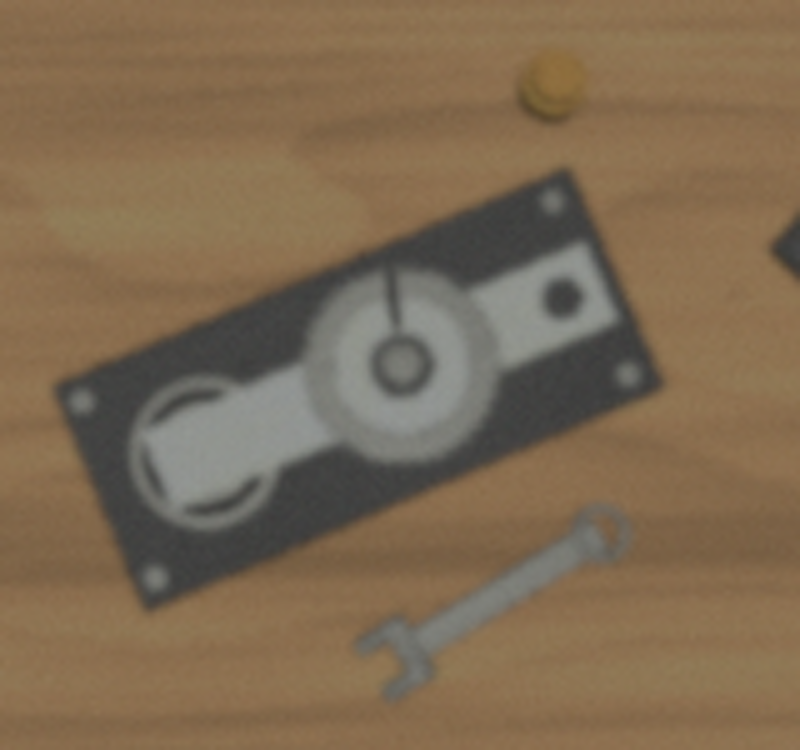

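View pics/scz.png

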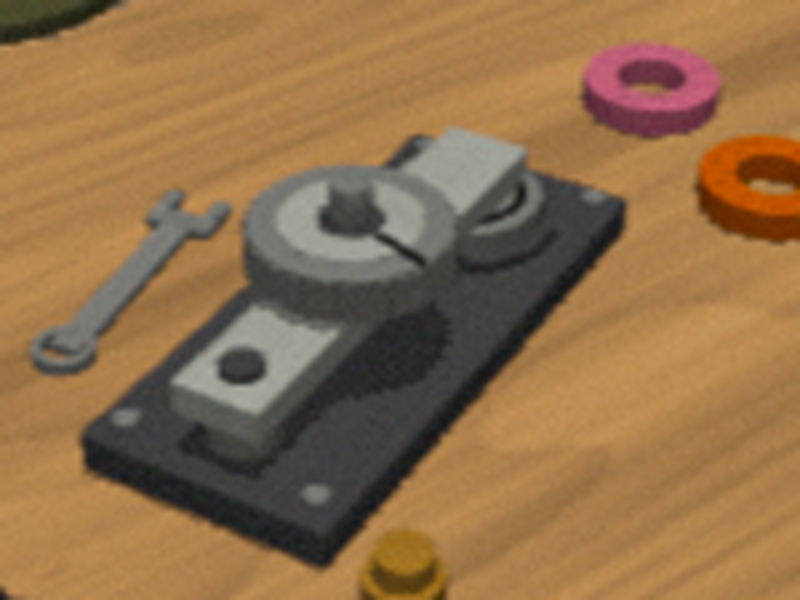

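The crop shows the plate corners at crop pixels (57,387), (568,170), (663,382) and (148,608). The ring is centred near (401,365) with its index line pointing up, and the pivot bolt is at (563,298). Next I'll measure these.

```bash
python3 - <<'E'
from h import *
d=np.load("pics/top.npy",allow_pickle=True).item()
im=d["frame"].astype(int)
# low-saturation (grey) region = fixture
mx=im.max(2);mn=im.min(2)
m=((mx-mn)<22).astype(np.uint8); m[:140]=0;m[290:]=0;m[:,:170]=0;m[:,330:]=0
n,l,st,c=cv2.connectedComponentsWithStats(m)
k=1+st[1:,4].argmax(); print(st[k])
cn=max(cv2.findContours((l==k).astype(np.uint8),0,1)[0],key=cv2.contourArea)
r=cv2.minAreaRect(cn); b=cv2.boxPoints(r); print(r)
P=np.array([ray(d,u,v,0.022) for u,v in b]); print(P.round(4), [np.linalg.norm(P[i]-P[i-1]).round(4) for i in range(4)])
# grey-bright ring circle
g=cv2.GaussianBlur(cv2.resize(d["frame"][140:290,170:330],None,fx=4,fy=4,interpolation=cv2.INTER_CUBIC),(0,0),2)
gr=cv2.cvtColor(g,cv2.COLOR_RGB2GRAY)
h=cv2.HoughCircles(gr,cv2.HOUGH_GRADIENT_ALT,1.5,50,param1=120,param2=.6,minRadius=15,maxRadius=90)
for x,y,rr in h[0]:
    u=(x+.5)/4+170-.5;v=(y+.5)/4+140-.5
    print("circ",u,v,rr/4,ray(d,u,v,.085).round(4),ray(d,u,v,.106).round(4),ray(d,u,v,.04).round(4))
print("scale px/m at .085", np.linalg.norm(proj(d,[.5,0,.085])-proj(d,[.5,.1,.085]))*10)
pv=ray(d,170+563/5-.4,140+298/5-.4,.058);print("pivot",pv)
E
```

```text
[ 182  174  120   87 5344]
((241.13792419433594, 217.3538818359375), (48.01825714111328, 112.25735473632812), 66.97450256347656)
[[ 0.4789  0.1333  0.022 ]
 [ 0.5925 -0.1418  0.022 ]
 [ 0.4739 -0.1894  0.022 ]
 [ 0.3628  0.0844  0.022 ]] [np.float64(0.126), np.float64(0.2977), np.float64(0.1278), np.float64(0.2954)]
circ 211.25 230.375 15.547375 [0.4436 0.0468 0.085 ] [0.4437 0.0452 0.106 ] [0.4433 0.0502 0.04  ]
circ 250.25 212.375 6.329386 [ 0.4869 -0.0505  0.085 ] [ 0.4862 -0.0501  0.106 ] [ 0.4886 -0.0514  0.04  ]
scale px/m at .085 402.5138574172768
pivot [ 0.52070347 -0.13364385  0.058     ]
```

```bash
cat >> h.py <<'E'
C=np.array([.486,-.050])
def totool(p,yawx=None):
    s=get_state(); R=Ro.from_rotvec(s["tool_rot"]).as_matrix()
    d=R.T@(np.array(p)-s["position"]); return d.round(4)
def idx(d,zt=.085,C=C):
    a=np.arange(0,360,1); f=cv2.GaussianBlur(d["frame"].mean(2).astype(np.float32),(0,0),.6)
    tot=np.zeros(360)
    for r in (.024,.028,.032,.036,.040):
        p=np.array([proj(d,[C[0]+r*np.cos(t),C[1]+r*np.sin(t),zt]) for t in np.radians(a)],np.float32)
        tot+=cv2.remap(f,p[:,0].reshape(1,-1),p[:,1].reshape(1,-1),1)[0]
    k=tot.argmin(); return a[k],(np.median(tot)-tot[k])/5
E
python3 - <<'E'
from h import *
d=np.load("pics/top.npy",allow_pickle=True).item(); e=np.load("pics/sc.npy",allow_pickle=True).item()
print("index deg",idx(d),idx(e))
# ring centre from both: stud top two-view check
for X in ([.486,-.05,.085],[.486,-.05,.106],[.5198,-.133,.058],[.444,.052,.04]): print(X,((proj(d,X)-[170,140])*5).round(), ((proj(e,X)-[170,130])*5).round())
s=get_state(); R=Ro.from_rotvec(s["tool_rot"]).as_matrix(); print(R.round(3))
Rt=np.diag([1,-1,-1.]); print("turn",np.degrees(Ro.from_matrix(R.T@Rt).as_rotvec()))
print(totool([.54,-.11,.20]))
E
```

```text
index deg (np.int64(7), np.float64(43.70214157104492)) (np.int64(6), np.float64(70.79570999145508))
[0.486, -0.05, 0.085] [400. 364.] [347. 214.]
[0.486, -0.05, 0.106] [401. 362.] [346. 175.]
[0.5198, -0.133, 0.058] [560. 298.] [238. 365.]
[0.444, 0.052, 0.04] [203. 451.] [461. 185.]
[[ 0.902  0.432 -0.   ]
 [ 0.432 -0.902  0.001]
 [-0.    -0.001 -1.   ]]
turn [-4.72526531e-02  1.55634207e-02  2.55987040e+01]
[ 0.4395 -0.3172  0.0223]
```

Call:
{"api": "play_rows", "payload": {
  "series": [0,0.015,-0.011,0,0,0,2,0,0.045,-0.032,0,0,0,5,0,0.078,-0.056,0,0,0,8,0,0.111,-0.08,0,0,0,11,0,0.144,-0.104,0,0,0,14,0,0.177,-0.128,0,0,0,17,0,0.21,-0.152,0,0,0,20,0,0.243,-0.176,0,0,0,23,0,0.276,-0.2,0,0,0,25.6,0,0.309,-0.224,0,0,0,25.6],
  "force": 40
}}

```text
time: 1.08
position: [0.4632, -0.2489, 0.2228]
tool_rot: [3.141, -0.003, 0.001]
ft_force: [0.8, -1.3, -1.1]
grip_width: 0.325
```

```bash
python3 - <<'E'
from h import *
s=get_state();print(s["position"],s["tool_rot"],s["ft_force"],s["grip_width"]);print(totool([.545,-.115,.20]))
E
```

```text
[ 0.46322065 -0.24885204  0.22275733] [ 3.14096067e+00 -3.40451678e-03  5.61698618e-04] [ 0.83622602 -1.288219   -1.05890857] 0.325210906331616
[ 0.0815 -0.134   0.0227]
```

Call:
{"api": "play_rows", "payload": {
  "series": [0,0.015,-0.025,0,0,0,0,0,0.035,-0.057,0,0,0,0,0,0.055,-0.09,0,0,0,0,0,0.074,-0.12,0.02,0,0,0,0,0.082,-0.133,0.05,0,0,0,0,0.082,-0.134,0.08,0,0,0,0,0.082,-0.134,0.11,0,0,0,0,0.082,-0.134,0.13,0,0,0,0,0.082,-0.134,0.133,0,0,0,0,0.082,-0.134,0.133,0,0,0]
}}

```text
time: 1.92
position: [0.5436, -0.1165, 0.0883]
tool_rot: [-3.141, 0.0, 0.005]
ft_force: [0.6, 0.1, 0.6]
grip_width: 0.001
```

```bash
python3 - <<'E'
from h import *
s=get_state();print(s["position"],s["ft_force"],s["grip_width"])
for n in ("scene","wrist"):
    d=get_image(n)
    if n=="scene": crop(d,170,100,330,220,5,"pics/s2.png")
    else: cv2.imwrite("pics/w2.png",d["frame"][:,:,::-1])
d=get_image("top");crop(d,170,140,330,260,5,"pics/t2.png")
E
```

```text
[ 0.54359233 -0.11651925  0.08832416] [0.62337743 0.06917713 0.64808915] 0.0013309304970217618
```

View pics/s2.png

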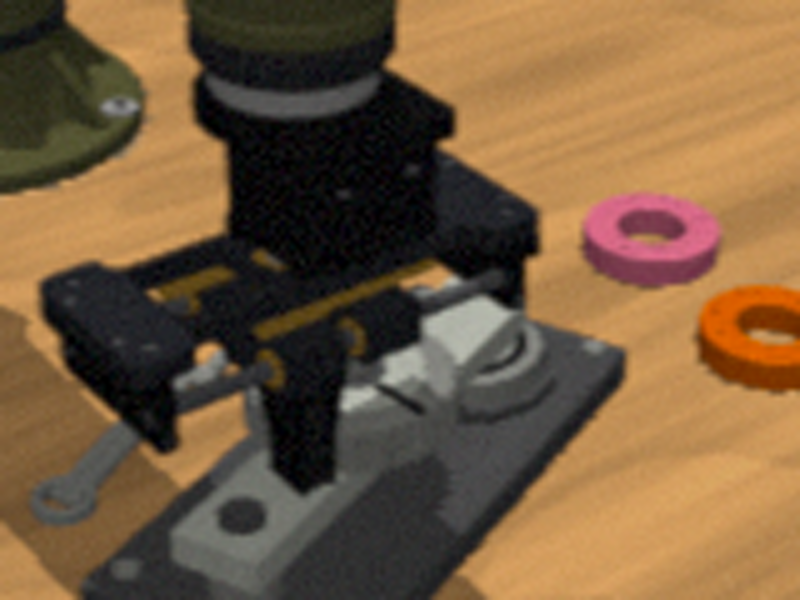

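View pics/w2.png

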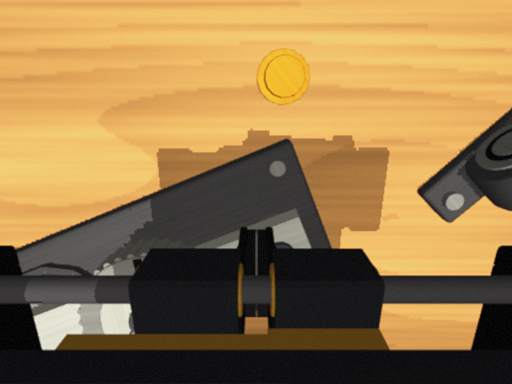

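View pics/t2.png

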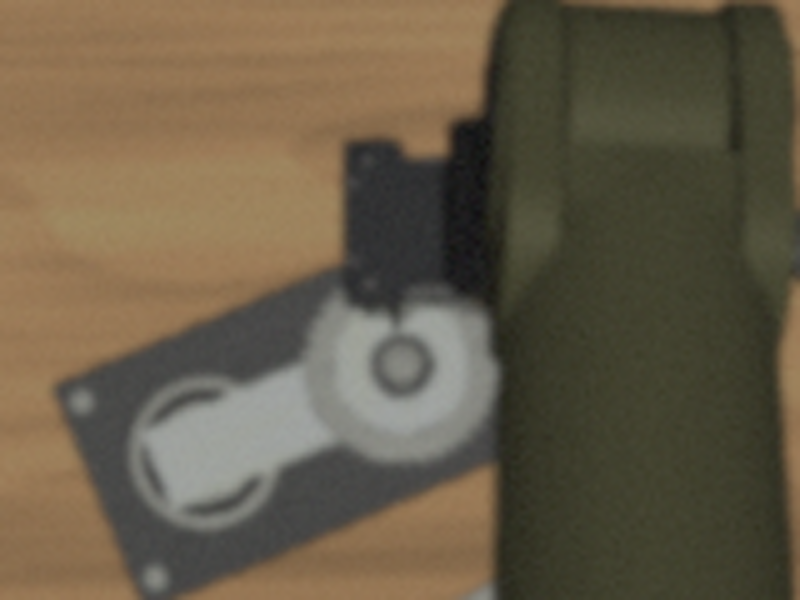

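The fingers are shut and clear of the ring, on its far/right side. In the zoomed scene view the tip is at about (300,485). Next I go down and touch the rim gently.

Call:
{"api": "play_rows", "payload": {
  "series": [0,0,0,0.009,0,0,0,0,0,0,0.018,0,0,0,0,0,0,0.018,0,0,0,0,-0.005,-0.008,0.018,0,0,0,0,-0.01,-0.014,0.018,0,0,0,0,-0.013,-0.019,0.018,0,0,0,0,-0.013,-0.019,0.018,0,0,0]
}}

```text
time: 2.65
position: [0.5312, -0.096, 0.0718]
tool_rot: [3.141, 0.004, 0.0]
ft_force: [0.1, 0.0, 0.2]
grip_width: 0.005
```

```bash
python3 - <<'E'
from h import *
s=get_state();print(s["position"],s["ft_force"],s["position"][:2]-C)
E
```

```text
[ 0.53116573 -0.09599131  0.07184111] [0.10120554 0.04491564 0.21743902] [ 0.04516573 -0.04599131]
```

Call:
{"api": "play_rows", "payload": {
  "series": [0,-0.001,-0.001,0,0,0,0,0,-0.002,-0.002,0,0,0,0,0,-0.002,-0.002,0,0,0,0]
}}

```text
time: 2.9
position: [0.5303, -0.096, 0.072]
tool_rot: [3.141, -0.0, 0.002]
ft_force: [1.7, -0.6, -0.5]
grip_width: 0.004
```

Call:
{"api": "play_rows", "payload": {
  "series": [0,-0.001,-0.001,0,0,0,0,0,-0.002,-0.002,0,0,0,0,0,-0.002,-0.002,0,0,0,0]
}}

```text
time: 3.15
position: [0.5295, -0.0955, 0.0723]
tool_rot: [3.139, -0.001, 0.007]
ft_force: [4.3, -3.8, -0.3]
grip_width: 0.002
```

Contact is made at about 6 N, and the arm is soft at roughly 1 N/mm. Next is the first anticlockwise stroke along the far rim.

Call:
{"api": "play_rows", "payload": {
  "series": [0,-0.001,-0.002,0,0,0,0,0,0.003,-0.007,0,0,0,0,0,0.007,-0.014,0,0,0,0,0,0.0095,-0.023,0,0,0,0,0,0.0105,-0.034,0,0,0,0,0,0.0105,-0.046,0,0,0,0,0,0.01,-0.058,0,0,0,0,0,0.0075,-0.0685,0,0,0,0,0,0.003,-0.077,0,0,0,0,0,-0.003,-0.084,0,0,0,0]
}}

```text
time: 3.98
position: [0.5304, -0.0059, 0.0738]
tool_rot: [-3.137, -0.003, -0.019]
ft_force: [9.1, 6.3, 0.1]
grip_width: 0.002
```

```bash
python3 - <<'E'
from h import *
s=get_state();print(s["position"],s["ft_force"],s["position"][:2]-C)
d=get_image("top");print(idx(d,.086));crop(d,170,140,330,260,5,"pics/t3.png")
d=get_image("scene");print(idx(d,.086));crop(d,170,100,330,220,5,"pics/s3.png")
E
```

```text
[ 0.53038277 -0.00589013  0.07377897] [9.09763411 6.26516859 0.07645291] [0.04438277 0.04410987]
(np.int64(217), np.float64(14.242504501342774))
(np.int64(140), np.float64(91.68164377212524))
```

View pics/t3.png

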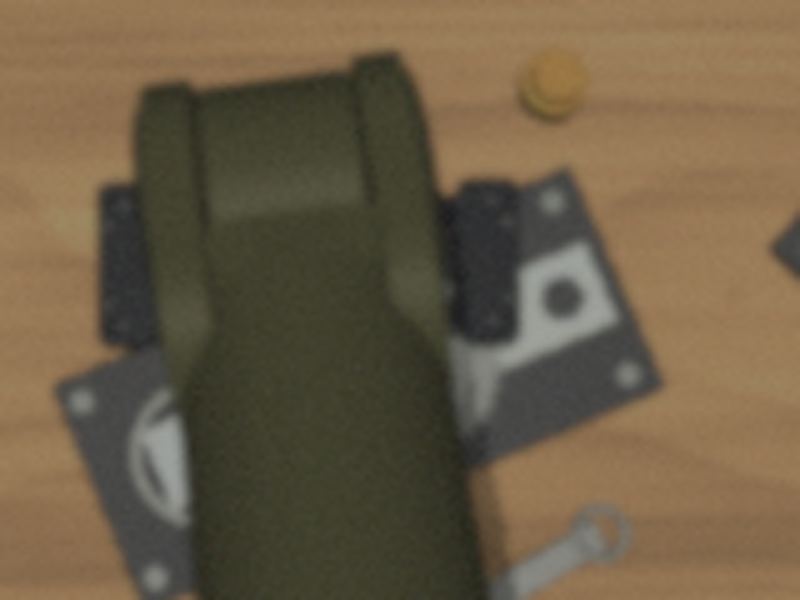

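View pics/s3.png

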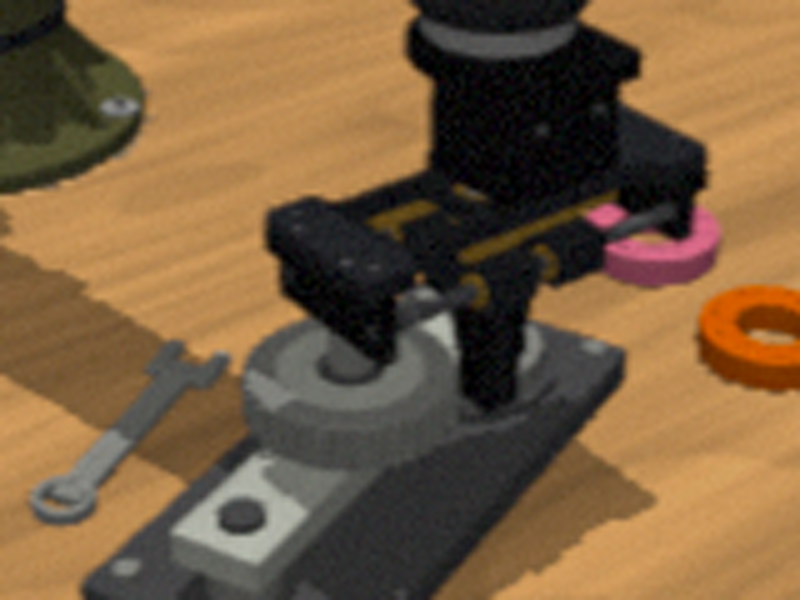

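Call:
{"api": "play_rows", "payload": {
  "series": [0,0.018,-0.01,0.002,0,0,0,0,0.026,0.01,0.002,0,0,0,0,0.026,0.04,0.002,0,0,0,0,0.026,0.07,0.002,0,0,0,0,0.022,0.095,0.002,0,0,0,0,0.02,0.108,0.002,0,0,0,0,0.02,0.108,0.002,0,0,0]
}}

```text
time: 4.67
position: [0.5433, -0.1221, 0.069]
tool_rot: [3.14, -0.01, -0.003]
ft_force: [-0.6, -0.4, 0.1]
grip_width: 0.007
```

```bash
cat > chk.py <<'E'
from h import *
import sys
n=sys.argv[1]; z=float(sys.argv[2])
s=get_state();print(s["time"],s["position"].round(4),s["ft_force"].round(1),((s["position"][:2]-C)*1000).round(1),np.degrees(Ro.from_matrix(np.diag([1,-1,-1.]).T@Ro.from_rotvec(s["tool_rot"]).as_matrix()).as_rotvec()).round(2))
d=get_image("top");print("top",idx(d,z)); a=cv2.resize(d["frame"][160:260,190:290],None,fx=4,fy=4,interpolation=2)
e=get_image("scene");print("scene",idx(e,z)); b=cv2.resize(e["frame"][120:220,180:280],None,fx=4,fy=4,interpolation=2)
cv2.imwrite(f"pics/{n}.png",np.hstack([a,b])[:,:,::-1])
E
python3 chk.py c1 .086
```

```text
4.6667 [ 0.5433 -0.1221  0.069 ] [-0.6 -0.4  0.1] [ 57.3 -72.1] [-0.08 -0.12  0.37]
top (np.int64(3), np.float64(81.0669776916504))
scene (np.int64(299), np.float64(26.901318740844726))
```

View pics/c1.png

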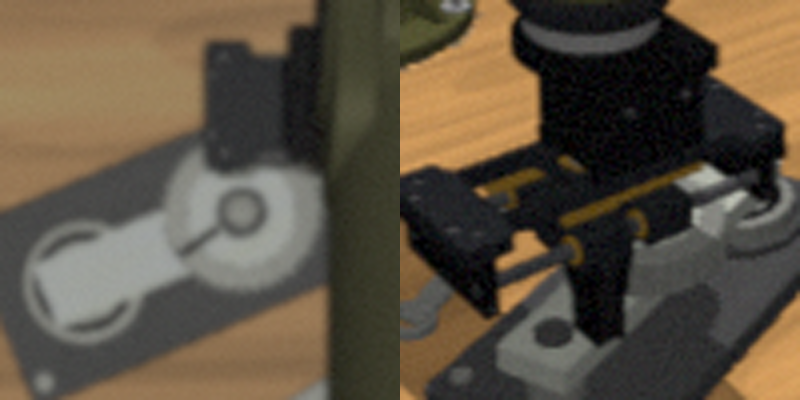

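The index is now at about 124°, up from 6.5°, so one stroke gives about 117°. First I'll check where the arm has settled.

```bash
python3 chk.py c2 .086
```

```text
4.7667 [ 0.5444 -0.1171  0.0693] [-0.1 -0.1  1.4] [ 58.4 -67.1] [ 0.06 -0.05  0.05]
top (np.int64(7), np.float64(73.24790115356446))
scene (np.int64(315), np.float64(19.141697311401366))
```

Call:
{"api": "play_rows", "payload": {
  "series": [0,-0.008,-0.01,0,0,0,0,0,-0.018,-0.024,-0.001,0,0,0,0,-0.013,-0.033,-0.001,0,0,0,0,-0.0085,-0.043,-0.001,0,0,0,0,-0.0065,-0.056,-0.001,0,0,0,0,-0.0065,-0.07,-0.001,0,0,0,0,-0.007,-0.083,-0.001,0,0,0,0,-0.01,-0.094,-0.001,0,0,0,0,-0.0145,-0.102,-0.001,0,0,0,0,-0.02,-0.108,-0.001,0,0,0]
}}

```text
time: 5.7
position: [0.5281, -0.0046, 0.0725]
tool_rot: [-3.139, -0.008, -0.014]
ft_force: [5.6, 3.3, 0.6]
grip_width: 0.008
```

Call:
{"api": "play_rows", "payload": {
  "series": [0,0.018,-0.01,0.001,0,0,0,0,0.026,0.01,0.001,0,0,0,0,0.026,0.04,0.001,0,0,0,0,0.026,0.07,0.001,0,0,0,0,0.022,0.095,0.001,0,0,0,0,0.02,0.108,0.001,0,0,0,0,0.02,0.108,0.001,0,0,0]
}}

```text
time: 6.28
position: [0.5435, -0.12, 0.0694]
tool_rot: [3.14, -0.006, -0.002]
ft_force: [-0.1, -0.5, -0.8]
grip_width: 0.005
```

```bash
python3 chk.py c3 .087
```

```text
6.2833 [ 0.5435 -0.12    0.0694] [-0.1 -0.5 -0.8] [ 57.5 -70. ] [-0.08 -0.06  0.2 ]
top (np.int64(5), np.float64(79.9526985168457))
scene (np.int64(300), np.float64(22.916873359680174))
```

View pics/c3.png

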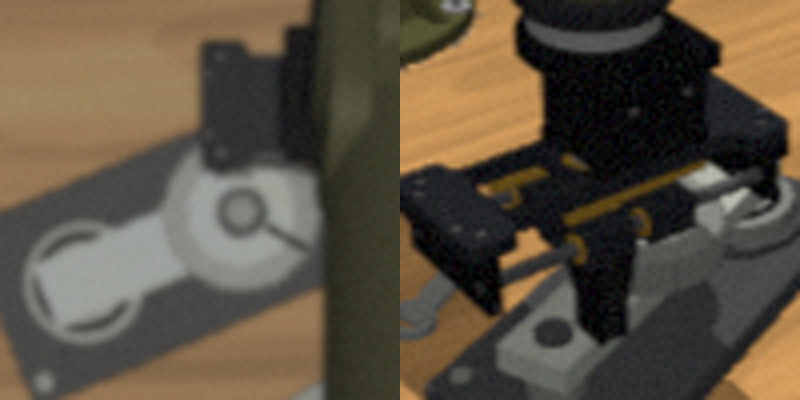

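The index is at about 241°, again 117° for the stroke. I'll do two more strokes before looking again.

Call:
{"api": "play_rows", "payload": {
  "series": [0,-0.008,-0.01,-0.001,0,0,0,0,-0.018,-0.024,-0.001,0,0,0,0,-0.013,-0.033,-0.002,0,0,0,0,-0.0085,-0.043,-0.002,0,0,0,0,-0.0065,-0.056,-0.002,0,0,0,0,-0.0065,-0.07,-0.002,0,0,0,0,-0.007,-0.083,-0.002,0,0,0,0,-0.01,-0.094,-0.002,0,0,0,0,-0.0145,-0.102,-0.002,0,0,0,0,-0.02,-0.108,-0.002,0,0,0]
}}

```text
time: 7.22
position: [0.5274, -0.0038, 0.0734]
tool_rot: [-3.139, -0.009, -0.012]
ft_force: [5.0, 1.9, 2.5]
grip_width: -0.0
```

Call:
{"api": "play_rows", "payload": {
  "series": [0,0.018,-0.01,0.001,0,0,0,0,0.026,0.01,0.001,0,0,0,0,0.026,0.04,0.001,0,0,0,0,0.026,0.07,0.001,0,0,0,0,0.022,0.095,0.001,0,0,0,0,0.02,0.108,0.001,0,0,0,0,0.02,0.108,0.001,0,0,0]
}}

```text
time: 7.8
position: [0.5436, -0.1188, 0.0705]
tool_rot: [3.141, -0.004, -0.001]
ft_force: [-0.2, -0.5, -0.2]
grip_width: 0.011
```

```bash
python3 chk.py c4 .088
```

```text
7.8 [ 0.5436 -0.1188  0.0705] [-0.2 -0.5 -0.2] [ 57.6 -68.8] [-0.06 -0.05  0.13]
top (np.int64(4), np.float64(91.2005485534668))
scene (np.int64(298), np.float64(20.60635414123535))
```

View pics/c4.png

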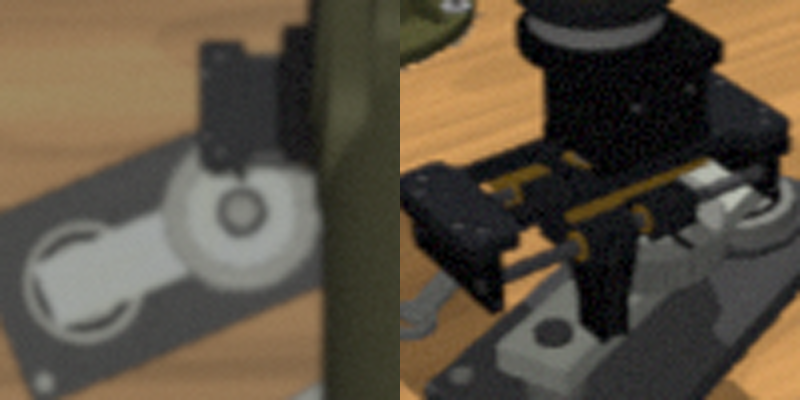

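The index is just visible near 0–5°, where 358° was expected. That makes about one full turn, and I'll carry on.

Call:
{"api": "play_rows", "payload": {
  "series": [0,-0.008,-0.01,0,0,0,0,0,-0.018,-0.024,-0.001,0,0,0,0,-0.013,-0.033,-0.001,0,0,0,0,-0.0085,-0.043,-0.001,0,0,0,0,-0.0065,-0.056,-0.001,0,0,0,0,-0.0065,-0.07,-0.001,0,0,0,0,-0.007,-0.083,-0.001,0,0,0,0,-0.01,-0.094,-0.001,0,0,0,0,-0.0145,-0.102,-0.001,0,0,0,0,-0.02,-0.108,-0.001,0,0,0]
}}

```text
time: 8.73
position: [0.5274, -0.0039, 0.0735]
tool_rot: [-3.139, -0.01, -0.012]
ft_force: [5.0, 2.4, 2.5]
grip_width: 0.002
```

Call:
{"api": "play_rows", "payload": {
  "series": [0,0.018,-0.01,0,0,0,0,0,0.026,0.01,0,0,0,0,0,0.026,0.04,0,0,0,0,0,0.026,0.07,0,0,0,0,0,0.022,0.095,0,0,0,0,0,0.02,0.108,0,0,0,0,0,0.02,0.108,0,0,0,0]
}}

```text
time: 9.32
position: [0.5436, -0.1187, 0.0714]
tool_rot: [3.141, -0.003, -0.001]
ft_force: [-1.3, 0.4, 0.3]
grip_width: 0.004
```

```bash
python3 chk.py c5 .089
```

```text
9.3167 [ 0.5436 -0.1187  0.0714] [-1.3  0.4  0.3] [ 57.6 -68.7] [-0.05 -0.05  0.12]
top (np.int64(6), np.float64(78.8969497680664))
scene (np.int64(304), np.float64(19.879965782165527))
```

View pics/c5.png

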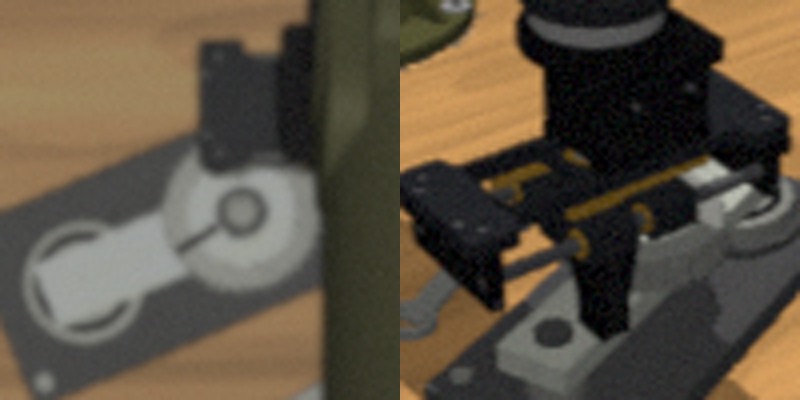

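The index is at about 481° in total. Fifth stroke next.

Call:
{"api": "play_rows", "payload": {
  "series": [0,-0.008,-0.01,-0.001,0,0,0,0,-0.018,-0.024,-0.001,0,0,0,0,-0.013,-0.033,-0.002,0,0,0,0,-0.0085,-0.043,-0.002,0,0,0,0,-0.0065,-0.056,-0.002,0,0,0,0,-0.0065,-0.07,-0.002,0,0,0,0,-0.007,-0.083,-0.002,0,0,0,0,-0.01,-0.094,-0.002,0,0,0,0,-0.0145,-0.102,-0.002,0,0,0,0,-0.02,-0.108,-0.002,0,0,0]
}}

```text
time: 10.25
position: [0.5273, -0.0037, 0.0754]
tool_rot: [-3.139, -0.01, -0.012]
ft_force: [4.1, 2.2, 2.5]
grip_width: 0.004
```

Call:
{"api": "play_rows", "payload": {
  "series": [0,0.018,-0.01,0,0,0,0,0,0.026,0.01,0,0,0,0,0,0.026,0.04,0,0,0,0,0,0.026,0.07,0,0,0,0,0,0.022,0.095,0,0,0,0,0,0.02,0.108,0,0,0,0,0,0.02,0.108,0,0,0,0]
}}

```text
time: 10.83
position: [0.5437, -0.1186, 0.0735]
tool_rot: [3.141, -0.003, -0.001]
ft_force: [-0.6, -0.7, -0.6]
grip_width: 0.003
```

```bash
python3 chk.py c6 .090
```

```text
10.8333 [ 0.5437 -0.1186  0.0735] [-0.6 -0.7 -0.6] [ 57.7 -68.6] [-0.05 -0.05  0.11]
top (np.int64(9), np.float64(77.99616165161133))
scene (np.int64(297), np.float64(19.55353488922119))
```

View pics/c6.png

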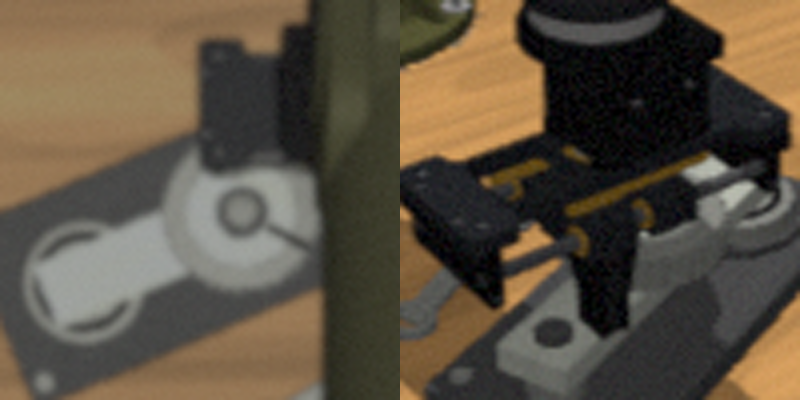

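The index is at about 602°, so about 132° remains. The last stroke is slightly longer, followed by a retreat up and out to the left.

Call:
{"api": "play_rows", "payload": {
  "series": [0,-0.008,-0.01,0,0,0,0,0,-0.018,-0.024,0,0,0,0,0,-0.013,-0.033,-0.001,0,0,0,0,-0.0085,-0.043,-0.001,0,0,0,0,-0.0065,-0.056,-0.001,0,0,0,0,-0.0065,-0.07,-0.001,0,0,0,0,-0.007,-0.083,-0.001,0,0,0,0,-0.01,-0.094,-0.001,0,0,0,0,-0.0145,-0.102,-0.001,0,0,0,0,-0.02,-0.108,-0.001,0,0,0]
}}

```text
time: 11.77
position: [0.5273, -0.0037, 0.0763]
tool_rot: [-3.139, -0.01, -0.012]
ft_force: [4.7, 2.6, 2.8]
grip_width: 0.003
```

Call:
{"api": "play_rows", "payload": {
  "series": [0,-0.004,-0.003,0,0,0,0,0,-0.007,-0.005,0,0,0,0,0,0.003,-0.018,0,0,0,0,0,0.012,-0.035,-0.005,0,0,0,0,0.02,-0.05,-0.03,0,0,0,0,0.03,-0.07,-0.06,0,0,0,0,0.045,-0.1,-0.09,0,0,0,0,0.055,-0.13,-0.1,0,0,0,0,0.06,-0.14,-0.1,0,0,0,0,0.06,-0.14,-0.1,0,0,0]
}}

```text
time: 12.6
position: [0.5836, 0.1372, 0.1754]
tool_rot: [-3.139, -0.014, -0.001]
ft_force: [-0.8, 0.3, -0.9]
grip_width: 0.006
```

```bash
python3 chk.py c7 .091; python3 - <<'E'
from h import *
d=get_image("top");crop(d,100,130,360,310,3,"pics/t7.png")
E
```

```text
12.6 [0.5836 0.1372 0.1754] [-0.8  0.3 -0.9] [ 97.6 187.2] [ 0.17  0.04 -0.51]
top (np.int64(11), np.float64(51.38821105957031))
scene (np.int64(10), np.float64(72.859765625))
```

View pics/c7.png

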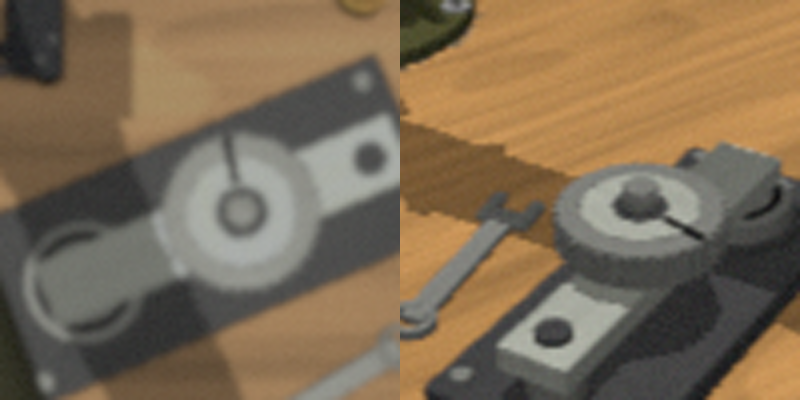

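View pics/t7.png

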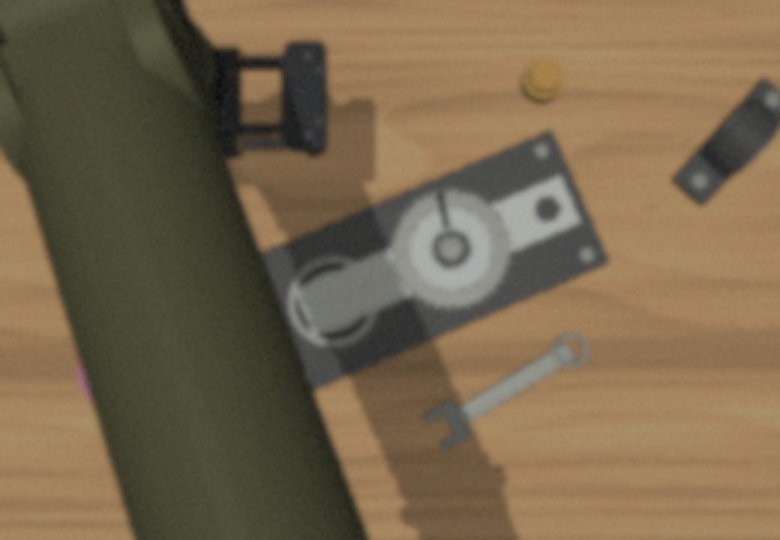

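The ring now reads an index of about 10.5° plus two turns, so about 12.36 rad. Next I work out the strap push, straddling the strap with open jaws aligned to world x.

```bash
python3 - <<'E'
from h import *
s=get_state();print(s["joint_positions"].round(3),s["position"]); 
R=Ro.from_rotvec(s["tool_rot"]).as_matrix()
for Rt in (np.array([[0,1,0],[1,0,0],[0,0,-1.]]),np.array([[0,-1,0],[-1,0,0],[0,0,-1.]])): print(np.degrees(Ro.from_matrix(R.T@Rt).as_rotvec()).round(2))
print(totool([.451,.05,.15]))
E
```

```text
[ 0.23   0.293 -0.589  1.634  0.17   1.27  -1.961] [0.582967   0.12969513 0.1730745 ]
[-6.000e-02  2.200e-01 -8.997e+01]
[2.200e-01 6.000e-02 9.003e+01]
[-0.1319  0.0796  0.0236]
```

Call:
{"api": "play_rows", "payload": {
  "series": [100,-0.01,0.006,0,0,0,-7,100,-0.024,0.014,0,0,0,-14,100,-0.038,0.023,0,0,0,-21,100,-0.052,0.032,0,0,0,-28,100,-0.066,0.041,0,0,0,-35,100,-0.08,0.05,0,0,0,-42,100,-0.094,0.059,0,0,0,-49,100,-0.108,0.068,0,0,0,-56,100,-0.122,0.076,0,0,0,-63,100,-0.132,0.081,0,0,0,-70]
}}

```text
time: 13.58
position: [0.4501, 0.0465, 0.1733]
tool_rot: [-2.572, -1.804, 0.005]
ft_force: [0.2, -0.3, 0.4]
grip_width: 0.684
```

```bash
python3 - <<'E'
from h import *
s=get_state();print(s["joint_positions"].round(3),s["position"],s["grip_width"]); 
R=Ro.from_rotvec(s["tool_rot"]).as_matrix()
Rt=np.array([[0,1,0],[1,0,0],[0,0,-1.]]); print(np.degrees(Ro.from_matrix(R.T@Rt).as_rotvec()).round(2))
print(totool([.451,.05,.15]))
E
```

```text
[ 0.503 -0.052 -0.639  1.961 -0.032  1.226 -0.472] [0.45010697 0.04646534 0.17332755] 0.6837139312796754
[ -0.14   0.12 -19.89]
[ 0.0037 -0.0003  0.0233]
```

Call:
{"api": "play_rows", "payload": {
  "series": [100,0.001,0,0,0,0,-7,100,0.003,0,0,0,0,-14,100,0.003,0,0.01,0,0,-20,100,0.003,0,0.035,0,0,-20,100,0.003,0,0.06,0,0,-20,100,0.003,0,0.085,0,0,-20,100,0.003,0,0.095,0,0,-20,100,0.003,0,0.095,0,0,-20]
}}

```text
time: 14.25
position: [0.4505, 0.0507, 0.0767]
tool_rot: [-2.22, -2.216, 0.008]
ft_force: [0.1, -0.1, 0.3]
grip_width: 0.997
```

```bash
python3 - <<'E'
from h import *
s=get_state();print(s["position"],s["grip_width"],s["ft_force"]); R=Ro.from_rotvec(s["tool_rot"]).as_matrix();print(R.round(3))
print(totool([.451,.05,.047]))
d=get_image("scene");crop(d,180,80,340,200,5,"pics/s8.png")
cv2.imwrite("pics/w8.png",get_image("wrist")["frame"][:,:,::-1])
E
```

```text
[0.45045985 0.05068441 0.07667268] 0.9973678598497437 [ 0.11779941 -0.08616916  0.27879787]
[[ 0.002  1.    -0.007]
 [ 1.    -0.002 -0.   ]
 [-0.    -0.007 -1.   ]]
[-0.0007  0.0007  0.0297]
```

View pics/s8.png

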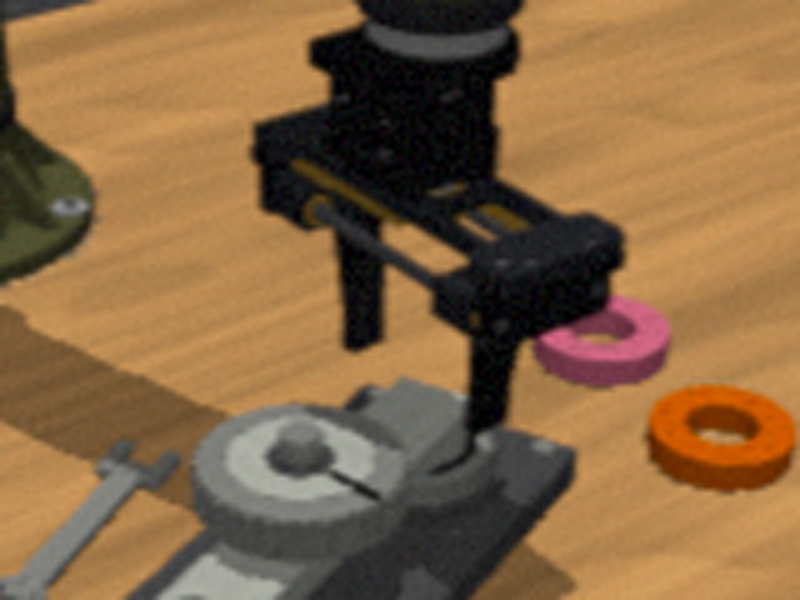

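View pics/w8.png

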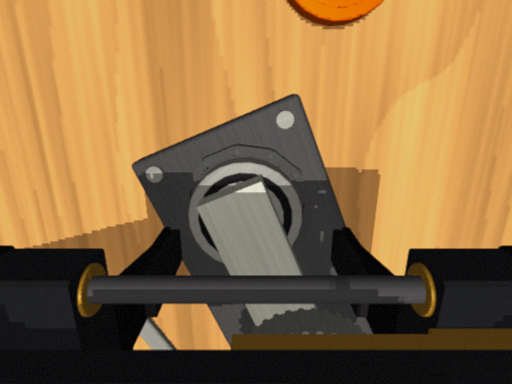

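The wrist view shows the strap lying between the open fingers, with fingertips at about (172,235) and (342,238) and the strap centre at about (250,240). Next I go down 29 mm to z≈0.048.

Call:
{"api": "play_rows", "payload": {
  "series": [100,0,0,0.01,0,0,0,100,0,0,0.02,0,0,0,100,0,0,0.027,0,0,0,100,0,0,0.029,0,0,0,100,0,0,0.029,0,0,0]
}}

```text
time: 14.77
position: [0.4531, 0.0521, 0.0497]
tool_rot: [-2.22, -2.221, 0.002]
ft_force: [-0.9, 0.6, 0.4]
grip_width: 1.005
```

```bash
python3 - <<'E'
from h import *
s=get_state();print(s["position"],s["grip_width"],s["ft_force"],s["time"])
cv2.imwrite("pics/w9.png",get_image("wrist")["frame"][:,:,::-1])
E
```

```text
[0.45306191 0.05213581 0.04974001] 1.005018035508392 [-0.85839566  0.62202738  0.42417414] 14.7667
```

View pics/w9.png

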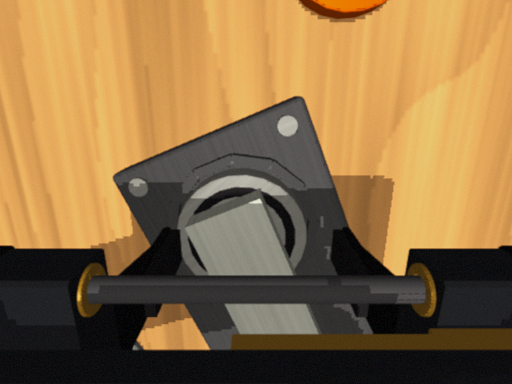

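The arm is clear and lowered. Now I push the strap away from the robot (+x, which is tool y).

Call:
{"api": "play_rows", "payload": {
  "series": [100,0,0.003,0.001,0,0,0,100,0,0.008,0.002,0,0,0,100,0,0.014,0.002,0,0,0,100,0,0.022,0.002,0,0,0,100,0,0.032,0.002,0,0,0,100,0,0.042,0.002,0,0,0,100,0,0.052,0.002,0,0,0,100,0,0.062,0.002,0,0,0,100,0,0.07,0.002,0,0,0,100,0,0.075,0.002,0,0,0]
}}

```text
time: 15.65
position: [0.5301, 0.0522, 0.0485]
tool_rot: [-2.222, -2.221, -0.001]
ft_force: [0.5, 0.8, 0.1]
grip_width: 0.999
```

```bash
python3 - <<'E'
from h import *
s=get_state();print(s["position"],s["grip_width"],s["ft_force"],s["time"])
a=get_image("scene")["frame"][80:240,170:350]; cv2.imwrite("pics/s10.png",cv2.resize(a,None,fx=4,fy=4,interpolation=2)[:,:,::-1])
E
```

```text
[0.53012588 0.05219836 0.04846806] 0.9993129645409542 [0.45634509 0.77890949 0.10413715] 15.65
```

View pics/s10.png

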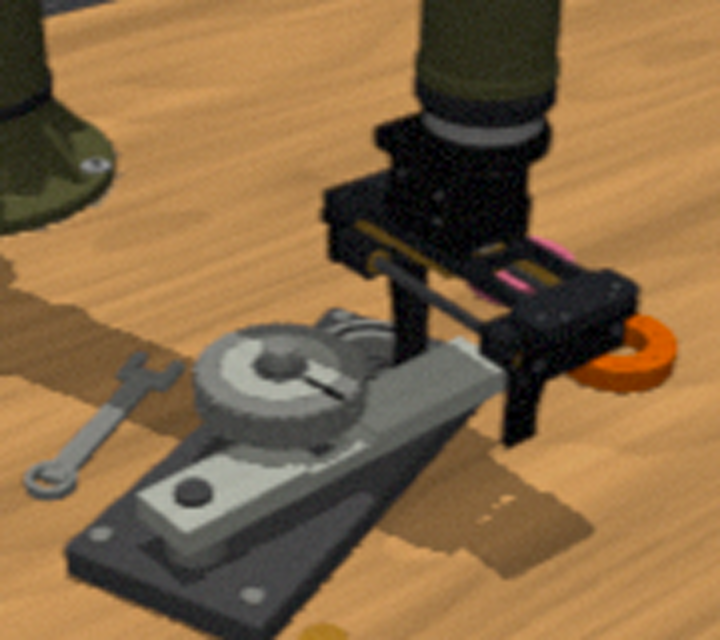

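The strap is swinging, with its free end at about (480,360) in the crop, and the ring is unmoved. I'll continue by 130 mm.

Call:
{"api": "play_rows", "payload": {
  "series": [100,0,0.006,0,0,0,0,100,0,0.018,0,0,0,0,100,0,0.034,0,0,0,0,100,0,0.05,0,0,0,0,100,0,0.066,0,0,0,0,100,0,0.082,0,0,0,0,100,0,0.098,0,0,0,0,100,0,0.112,0,0,0,0,100,0,0.124,0,0,0,0,100,0,0.13,0,0,0,0]
}}

```text
time: 16.53
position: [0.6599, 0.0517, 0.0483]
tool_rot: [2.222, 2.221, 0.0]
ft_force: [-0.2, 0.1, 0.2]
grip_width: 1.0
```

```bash
python3 - <<'E'
from h import *
s=get_state();print(s["position"],s["grip_width"],s["ft_force"],s["time"])
a=get_image("scene")["frame"][80:240,170:350]; cv2.imwrite("pics/s11.png",cv2.resize(a,None,fx=4,fy=4,interpolation=2)[:,:,::-1])
E
```

```text
[0.65992275 0.05174559 0.04831671] 1.0000595418084628 [-0.24227247  0.0901088   0.18471225] 16.5333
```

View pics/s11.png

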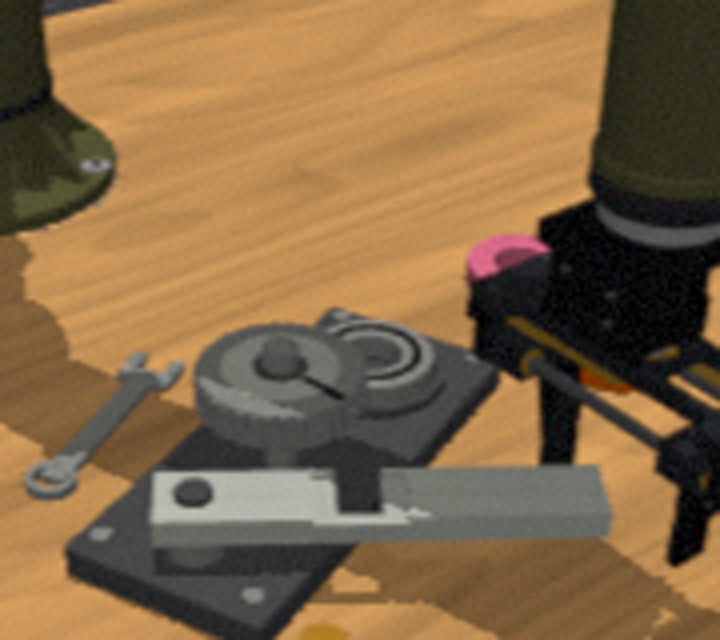

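The strap has swung well clear, and the bearing is uncovered at about (385,350) in the crop. Now I back off and lift away.

Call:
{"api": "play_rows", "payload": {
  "series": [100,0,-0.004,0,0,0,0,100,0,-0.008,0,0,0,0,100,0,-0.008,-0.01,0,0,0,100,0,-0.008,-0.03,0,0,0,100,0,-0.008,-0.06,0,0,0,100,0,-0.008,-0.09,0,0,0,100,0.03,0,-0.12,0,0,0,100,0.07,0,-0.14,0,0,0,100,0.09,0,-0.14,0,0,0,100,0.09,0,-0.14,0,0,0]
}}

```text
time: 17.42
position: [0.6575, 0.1515, 0.1926]
tool_rot: [-2.21, -2.232, -0.012]
ft_force: [-0.7, 0.5, -0.2]
grip_width: 1.0
```

```bash
python3 - <<'E'
from h import *
s=get_state();print(s["position"],s["grip_width"],s["ft_force"],s["time"])
d=get_image("top");e=get_image("scene");print(idx(d,.091),idx(e,.091))
crop(d,100,130,360,310,3,"pics/t12.png");crop(e,130,80,350,280,3.5,"pics/s12.png")
E
```

```text
[0.65750544 0.15153579 0.19257767] 1.0004734043720072 [-0.71825989  0.5009127  -0.21091604] 17.4167
(np.int64(11), np.float64(50.533616638183595)) (np.int64(10), np.float64(73.25552673339844))
```

View pics/t12.png

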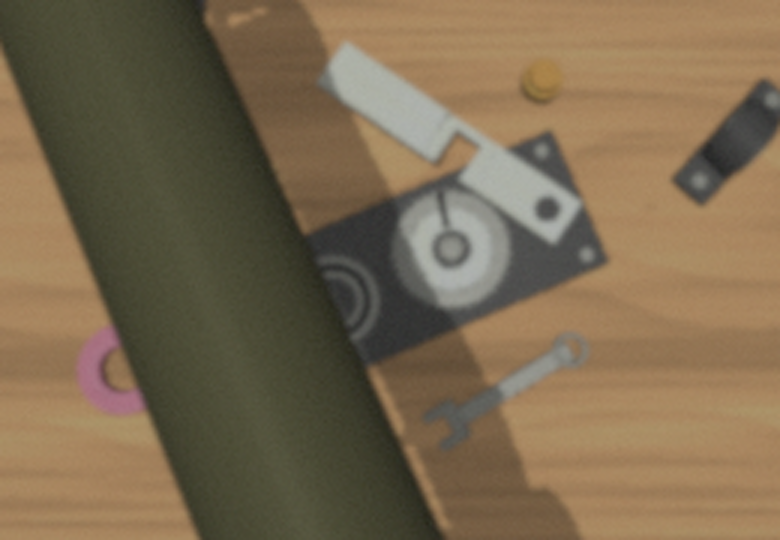

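View pics/s12.png

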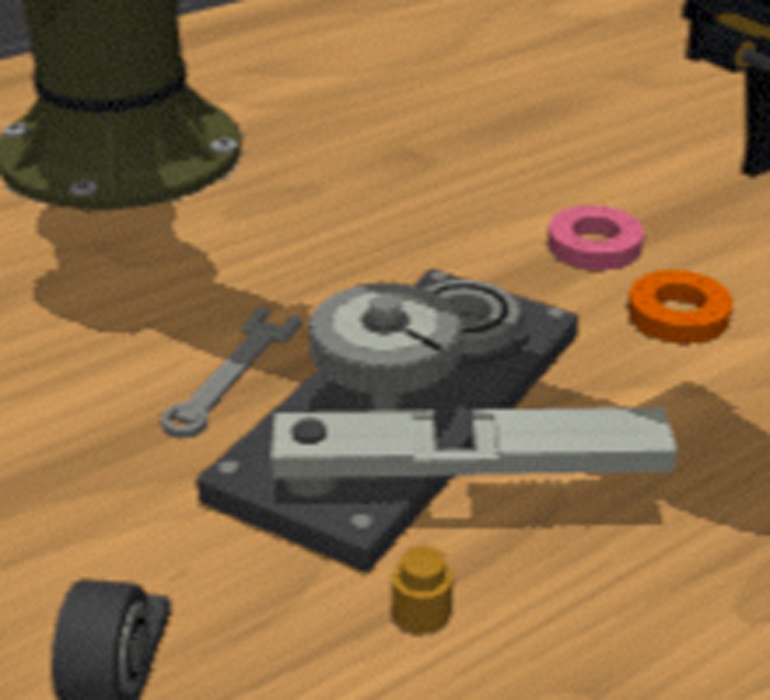

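In the final top view the strap runs from its pivot at (547,208) to its free end at about (335,60). That puts it at about 55° world, against 112° when clamped, so it has swung about 57°. The index is still at 10–11°, and the bearing, wrench, spacer and pillow block are at their earlier pixels. Handing in.

```bash
python3 - <<'E'
from h import *
print(close_job())
E
```

```text
the job is handed in; nothing more can be done
None
```

The ring is loosened by two turns, the strap has swung about 57° away from the robot, and the job is handed in at about 17.5 s of the 67 s allowed.

- **Ring:** I rolled the shut fingertip along the far rim in six anticlockwise strokes of about 120° each. The index line went from about 6.5° to about 10.5° plus two turns, which puts the joint at about 12.36 rad against 12.57. It read the same in both the top and scene views after the strap push.
- **Strap:** With the jaws open and straddling the strap, I pushed it along +x by the finger on the robot's side. It swung about 57° (1.0 rad), and the bearing is uncovered.
- **Other checks:**
  - The bearing is still in its seat, and the wrench, spacer and pillow block are at their starting pixels.
  - Both the pink and orange look-alikes were left alone. I did not measure them afterwards, and the arm hid part of that area in the last top view.
  - Wrist force readings peaked at about 11 N.
  - The arm ended clear of everything.
- **Disagreements:** My index-line detector gave wrong angles whenever the arm covered part of the ring, so I read those checks from the pictures by eye. The final two-view reading was clean and agreed to 1°.

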